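# Set the row stop and hold the spring jaw of a bottle clamp open

## Robot

A 7-joint arm with a two-finger parallel gripper is mounted at the origin on the work surface. World frame = base frame: x ahead of the robot, y to its left, z up, the work surface at z = 0. Lengths are in m, angles in rad, forces in N, time in s.
With the tool pointing down it reaches from about 0.425 to 0.95 m from the base axis. Payload 4.7 kg.
Tool frame: the origin (TCP) lies between the finger pads; the fingertips stand 25 mm ahead of it and the grasp point (between the pads) lies 6 mm ahead of it; z points along the fingers, y is the line along which they close (so a half turn about z gives the same grasp; the last joint's range is limited). The gripper opens to 85 mm and grips with 20 to 120 N. Pads are 22 mm wide; open, the fingers measure 114 mm over their backs; the gripper's body (76 mm by 85 mm) begins 54 mm behind the grasp point. The pads swing forward as they close: fully open they stand 13 mm farther back than shut.
Start: joints at [1.142, 0.469, -0.049, 1.532, 0.024, 1.141, -0.082], TCP at [0.263, -0.622, 0.256] pointing down, gripper open.
Joint ranges: [-2.59, 2.59], [-0.33, 1.99], [-1.39, 1.29], [0.1, 2.45], [-1.04, 4.18], [0.21, 1.99], [-2.66, 2.66]. Speed limits (rad/s): [2.57, 2.57, 3.14, 3.14, 3.14, 3.14, 3.14].

## Interface

Orientations are given as a 3x3 rotation matrix whose columns are the frame's x, y, z axes.
In Python, from rig import * gives the robot as it stands. Calls block until the motion is done:
- movep(position, orientation): joint-space move of the TCP to a pose.
- move_l(position, attitude=None, feed=0.15, until_force=None): straight line of the TCP; attitude=None keeps the orientation; feed is the mean speed in m/s. With until_force (N) it stops when the force on the tool has changed by that much, and returns True; else False.
- move_joints(angles): joint-space move.
- command_gripper(opening, newtons=None): finger opening in m; newtons is the grip in N (None keeps the last); returns when the fingers have stopped.
- sleep(seconds).
- inverse_kinematics(position, orientation): joint angles nearest the present ones, or None.
- sense(): the state.
- camera(name): name is "scene" or "top" or "wrist"; returns (picture, depth): 420x560x3 uint8, red, green, blue; 420x560 float32, m along the optical axis (not along the pixel's ray), 0 where there is no reading.
- camera_params(name): a dict with "K" (3x3 intrinsics, pixels), "position" and "rotation" of the camera in the world; the wrist camera has in their place "tool_from_camera" (4x4, takes a point from camera to tool coordinates, whose origin is the TCP and whose axes are the flange's). Camera axes: x right, y down, z forward; pixel columns grow to the right and rows downward; lengths in m; the calibration is good to about 2 mm. The wrist camera is an equidistant fisheye: a pixel r from the principal point sees the ray r / f radians off the axis. A picture is of the moment at which its call begins: read the wrist's pose just before it. camera_params takes no time and is no camera call.
A pose or a line that the arm cannot do raises Unreachable and nothing moves.
- finish_job(): hands the job in; it is judged then, once.
The state is a dict: "time_s": time; "joint_pos": joint angles; "qd": joint speeds; "joint_efforts": joint torques, N m; "position": TCP position; "tcp_rot": TCP orientation; "wrist_force": force on the tool from outside, world axes, zero at the start; "ft_torque": the same for the moment, N m; "finger_gap": finger opening in m; "gripper_force": force on a finger pad.
Only numpy, scipy, OpenCV 4.12 (cv2) and the standard library are available. Lean on these libraries where they do the work, as an engineer would, in place of code of your own. Each camera call takes 0.05 s, during which the arm holds its last target. There are 200 camera calls.

## Task

Get the bottle row clamp ready for the next row of bottles: first, with the spring jaw still closed, slide the row stop along its bed until its pointer lines up with the taller of the two index posts. Then take the jaw by its bow handle, pull it open to the front until its pointer lines up with the mark pin, and keep it there: finish while still holding the handle, so that a colleague can drop the bottles in. Leave the bottles, caps and other things around alone.

Things in the scene. Friction and masses are not known exactly. Their poses are not given: they have to be found in the camera images.
- jig: the row clamp, fixed to the table, turned up to 0.35 rad: aluminium base plate 290 x 330 mm, 12 mm thick, with all its parts on it. Origin on the table near the plate's middle (plate spans x -155 to +135, y -165 to +165 mm). x points from the front (robot side) to the back fence, y along the fence to the left, z up. Fixed fence along y at x 90 to 98 mm, its top 50 mm above the table.
- row_stop (a joint): how far the row stop has been slid along its bed, m: 0 at the right end (jig -y), 0.12 at the left end (jig +y). It moves along the jig's y axis only, with about 2.5 N of friction, and stays where it is left. It starts between the two index posts.
- stop_grip (a point): the middle of the row stop's upright plastic fin, where to grip: the fin is 30 mm along jig x, 14 mm along jig y and stands from 53 to 105 mm above the table; this point is 85 mm above the table. It stands just in front of the back fence.
- stop_pointer (a point): tip of the row stop's dark pointer rod, 57 mm above the table, which reaches over the back fence (42 mm behind the fin's middle in jig x, at the same jig y as the fin's middle).
- post_tall: the taller of two index posts behind the fence: a 12 mm thick dark steel pin on a small dark foot, its top 75 mm above the base plate (87 mm above the table). Fixed; may be the left or the right one. Origin on the pin's axis at the base plate's top; axes parallel to the jig's. The row stop is set when its pointer has the same jig y as this pin.
- post_short: the shorter index post, same pin but its top only 22 mm above the base plate. Fixed; not the target. Origin on its axis at the top of the base plate.
- jaw: the spring jaw with its upright bow handle. Origin at the middle of the handle's crossbar, 90 mm above the table; bar 100 mm along jig y, 14 mm thick, free beneath for 43 mm; grip it from above, fingers before and behind it. It only slides: closed (start) at jig x = -10 mm, opens towards jig -x by up to 90 mm. A spring always pulls it shut: 4.4 N closed, 1.1 N more per 10 mm (11 N at 60 mm).
- jaw_pointer (a point): tip of the jaw's dark pointer rod, on the jaw's right (jig -y) side, 32 mm above the table, 120 mm to the right of the handle's middle at the same jig x.
- jaw_mark: the jaw's mark: a thin dark steel pin, 8 mm across, top 50 mm above the table, on a small dark foot, fixed on the right side of the base plate, in front of the closed jaw's pointer. Origin on the pin's axis at the base plate's top; axes parallel to the jig's. The jaw is at the mark when its pointer has the same jig x as this pin (40 to 70 mm from closed).
- bottle_left: loose square black bottle with a round black cap, 56 x 56 mm, 112 mm tall, standing; origin at the centre of its underside. Bystander: leave it alone. Beside the clamp, to its left.
- bottle_right: loose square black bottle with a round black cap, 56 x 56 mm, 112 mm tall, standing; origin at the centre of its underside. Bystander: leave it alone. Beside the clamp, to its right.
- bottle_front: loose square black bottle with a round black cap, 56 x 56 mm, 112 mm tall, standing; origin at the centre of its underside. Bystander: leave it alone. On the table, to the right of the robot.
- cap_jig: loose black screw cap, 38 mm across, 18 mm high, lying on the front left part of the clamp's base plate; origin at the centre of its underside. Bystander.
- cap_table: the same kind of cap, on the table near the robot, to its left. Bystander.
- jar: amber glass jar with a white lid, 64 mm across, 85 mm tall, on the right of the table; origin at the centre of its underside. Bystander.
- wrench: steel wrench 170 mm long, lying on the left of the table; origin under its middle. Bystander.

How it is judged:
On the way, in this order (a step that is already met when the one before it is completed fails the run):
1. the row stop stands at the tall post, the jaw still closed (y of stop_pointer in the frame of post_tall between -0.005 and 0.005 m and velocity of joint row_stop between -0.02 and 0.02 m/s and x of jaw in the frame of jig above -0.022 m), for 0.2 s.
2. the jaw is pulled out to its mark by the handle (x of jaw_pointer in the frame of jaw_mark between -0.005 and 0.005 m and linear speed of jaw below 0.01 m/s and contact force between the fingers and jaw above 2 N and distance between the grasp point and jaw below 0.08 m), for 0.3 s.
At the end, for the whole second after the job is handed in: The row stop's pointer is within 5 mm of the tall post along the bed, the jaw's pointer is within 5 mm of its mark pin along the pull and still, and the hand is still at the handle (within 80 mm of its middle), the fingers on the jaw with more than 2 N (all of step 2 and y of stop_pointer in the frame of post_tall between -0.005 and 0.005 m); the arm keeps its last pose, push and grip.
It fails at once if a bottle, cap, jar or wrench is shoved more than 20 mm (distance of any of bottle_left, bottle_right, bottle_front, cap_jig, cap_table, jar, wrench from where it was at the start of the episode above 0.02 m).
It fails at once if a bottle or the jar is tipped over (angle between any of bottle_left, bottle_right, bottle_front, jar's own z axis and vertical above 0.5 rad).
It also fails if it takes over 51 s, if anything falls off the work surface, if the arm or the gripper's body presses on something with over 40 N, if the wrist force passes 120 N, or if a joint passes its speed limit or range.

## Working session

There is one attempt and no reset: what is moved stays moved. The work goes in short steps, each a Python script; the robot and the scene stay as the last script left them, time stands still between calls to the robot, and variables do not carry over. Pictures are saved under pics/ and viewed, at most 10 in all, crops included, and the job is handed in when it is done.

```bash
mkdir -p pics; ls; python3 - <<'E'
from rig import *
import cv2,numpy as np
for n in ["scene","top"]:
    p,d=camera(n); cv2.imwrite(f"pics/{n}0.png",p[:,:,::-1]); np.savez(f"{n}0.npz",p=p,d=d)
    print(n,camera_params(n), (d>0).mean())
print(camera_params("wrist"),sense()["time_s"])
E
```

```text
pics
scene {'K': array([[447.91964001,   0.        , 273.42198855],
       [  0.        , 447.91964001, 211.39899338],
       [  0.        ,   0.        ,   1.        ]]), 'position': array([ 1.0844796 , -0.30604354,  1.16761541]), 'rotation': array([[ 0.48906642,  0.74917831, -0.44670559],
       [ 0.87215608, -0.42739444,  0.23807092],
       [-0.01256192, -0.50602949, -0.86242469]])} 0.9961437074829932
top {'K': array([[468.21920814,   0.        , 268.24133166],
       [  0.        , 468.21920814, 213.74189259],
       [  0.        ,   0.        ,   1.        ]]), 'position': array([ 0.33169995, -0.03047568,  1.7370375 ]), 'rotation': array([[ 1.90656423e-02, -9.95344220e-01,  9.44795462e-02],
       [-9.99815154e-01, -1.92148383e-02, -6.69564989e-04],
       [ 2.48185685e-03, -9.44493163e-02, -9.95526578e-01]])} 0.9960756802721088
{'K': array([[325.1922621 ,   0.        , 273.58577684],
       [  0.        , 325.1922621 , 211.03000404],
       [  0.        ,   0.        ,   1.        ]]), 'tool_from_camera': array([[ 1.46074071e-03, -9.63963868e-01, -2.66029186e-01,
         6.88464204e-02],
       [ 9.99998510e-01,  1.16328100e-03,  1.27571596e-03,
        -3.13099725e-04],
       [-9.20277398e-04, -2.66030653e-01,  9.63964130e-01,
        -1.18727859e-01],
       [ 0.00000000e+00,  0.00000000e+00,  0.00000000e+00,
         1.00000000e+00]])} 0.1
```

View pics/top0.png

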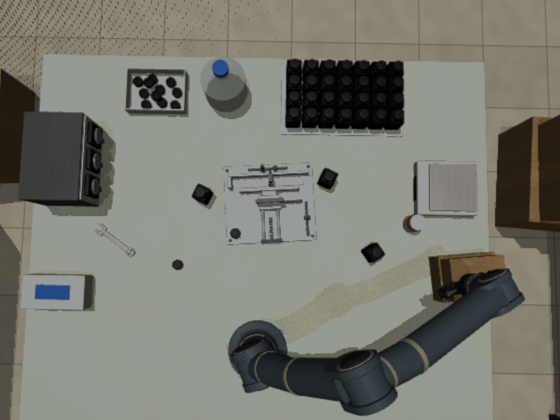

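View pics/scene0.png

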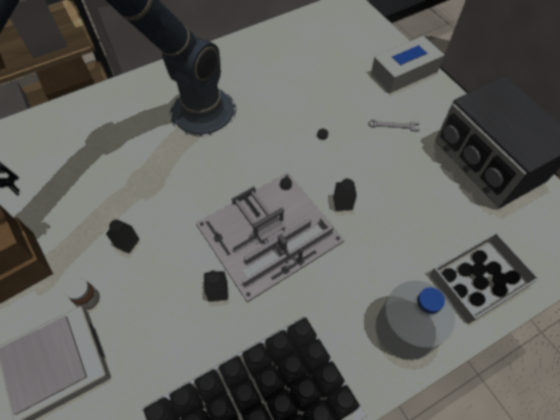

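The top view shows the clamp plate with corners near (223,165), (312,162), (317,240), (226,245). The jaw handle is near (275,203), the row stop fin near (270,172) and the jaw mark on the right near (307,218). I'll cast these corners to world points and go above for a close look.

```bash
cat > h.py <<'E'
from rig import *
import numpy as np, cv2
def ray(n,uv,pose=None):
    c=camera_params(n);K=c["K"];u=np.atleast_2d(uv).astype(float)
    a=np.c_[(u[:,0]-K[0,2])/K[0,0],(u[:,1]-K[1,2])/K[1,1]]
    if n!="wrist":
        return c["position"],np.c_[a,np.ones(len(a))]@c["rotation"].T
    t=np.linalg.norm(a,axis=1)[:,None]; d=np.c_[a/np.maximum(t,1e-9)*np.sin(t),np.cos(t)]
    p,R=pose; T=c["tool_from_camera"]
    return p+R@T[:3,3], d@(R@T[:3,:3]).T
def cast(n,uv,z,pose=None):
    o,d=ray(n,uv,pose); return o+d*((z-o[2])/d[:,2])[:,None]
def proj_wrist(P,pose):
    c=camera_params("wrist");K=c["K"];T=c["tool_from_camera"];p,R=pose
    X=((np.atleast_2d(P)-p)@R-T[:3,3])@T[:3,:3]
    r=np.linalg.norm(X[:,:2],axis=1);t=np.arctan2(r,X[:,2])
    return np.c_[X[:,0]/r*t*K[0,0]+K[0,2],X[:,1]/r*t*K[1,1]+K[1,2]]
def look(fn):
    s=sense();pose=(np.array(s["position"]),np.array(s["tcp_rot"]))
    p,d=camera("wrist");cv2.imwrite(f"pics/{fn}.png",p[:,:,::-1]);np.savez(fn+".npz",p=p,d=d,pos=pose[0],R=pose[1])
    return p,d,pose
def down(yaw): # tool z down, tool y at angle yaw in world
    y=np.array([np.cos(yaw),np.sin(yaw),0]);z=np.array([0,0,-1.]);return np.c_[np.cross(y,z),y,z]
E
python3 - <<'E'
from h import *
c=cast("top",[(223,165),(312,162),(317,240),(226,245)],.012);print(c.round(3),c.mean(0))
print("R",np.array(sense()["tcp_rot"]).round(2))
m=c.mean(0)
for yaw in (0,np.pi):
    q=inverse_kinematics([m[0]-.05,m[1],.33],down(yaw));print(yaw,q)
E
```

```text
[[ 0.675  0.141  0.012]
 [ 0.693 -0.192  0.012]
 [ 0.402 -0.213  0.012]
 [ 0.377  0.121  0.012]] [ 0.53670263 -0.03556634  0.012     ]
R [[ 0.92  0.39 -0.  ]
 [ 0.39 -0.92  0.  ]
 [-0.   -0.   -1.  ]]
0 [ 0.58410112  0.1504368  -0.66329137  1.83377018  0.09953511  1.19065631
 -0.11072522]
3.141592653589793 None
```

```bash
python3 - <<'E'
from h import *
movep([.54,-.07,.36],down(.065))
p,d,pose=look("w1")
print(pose[0],sense()["time_s"])
cv2.imwrite("pics/w1b.png",cv2.resize(p,(784,588),interpolation=cv2.INTER_CUBIC)[:,:,::-1])
E
```

```text
[ 0.53995873 -0.07166264  0.35958911] 2.3833
```

View pics/w1b.png

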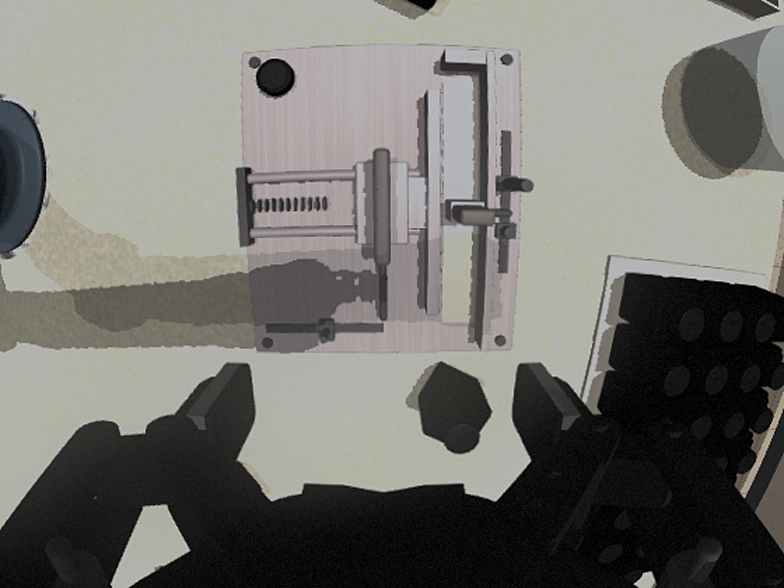

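Wrist view (784 px scale): plate corners are about (243,52), (520,47), (512,350), (255,352). The tall post is the left one, near (515,184), and the short one is near (505,229). The fin is near (470,213), the handle bar runs along x≈380, the jaw pointer is near (383,315) and the mark pin near (326,328). I'll use the depth to measure them.

```bash
cat >> h.py <<'E'
def cloud(fn):
    f=np.load(fn+".npz");pose=(f["pos"],f["R"]);d=f["d"];v,u=np.mgrid[:420,:560]
    o,r=ray("wrist",np.c_[u.ravel(),v.ravel()],pose)
    zc=(pose[1]@camera_params("wrist")["tool_from_camera"][:3,:3])[:,2]
    P=o+r*(d.ravel()/(r@zc))[:,None]; P[d.ravel()==0]=np.nan
    return P.reshape(420,560,3),f["p"],pose
E
python3 - <<'E'
from h import *
P,p,pose=cloud("w1")
# table / plate levels
print("table z",np.nanmedian(P[280:300,120:150,2]), "plate z",np.nanmedian(P[80:110,200:240,2]))
m=(abs(P[...,2]-.012)<.005).astype(np.uint8); m[260:]=0
m=cv2.morphologyEx(m,cv2.MORPH_OPEN,np.ones((3,3)))
n,l,st,_=cv2.connectedComponentsWithStats(m)
k=l[75,220]; pts=P[l==k][:,:2].astype(np.float32)*1000
m_all=(l==k)
r=cv2.minAreaRect(pts);b=cv2.boxPoints(r)/1000;print(r,b.round(4))
# fence direction: top of fence z~.05
b=b[np.argsort(b[:,0])]
a=np.radians(r[2]); a=a if a<.7 else a-np.pi/2
R2=np.array([[np.cos(a),-np.sin(a)],[np.sin(a),np.cos(a)]])
c=np.array(r[0])/1000; o=c+R2@[.01,0];print("yaw",a,"origin",o)
J=P.copy();J[...,:2]=(P[...,:2]-o)@R2
sel=lambda x0,x1,y0,y1,z0,z1:J[(J[...,0]>x0)&(J[...,0]<x1)&(J[...,1]>y0)&(J[...,1]<y1)&(J[...,2]>z0)&(J[...,2]<z1)]
def rep(nm,q): print(nm,len(q),q.min(0).round(4),q.max(0).round(4),q.mean(0).round(4)) if len(q) else print(nm,0)
rep("fence",sel(.06,.13,-.15,-.05,.045,.055))
rep("tall",sel(.1,.16,-.1,.1,.075,.1))
rep("fin",sel(.04,.1,-.1,.1,.095,.115))
rep("ptr",sel(.1,.16,-.1,.1,.052,.066))
rep("bar",sel(-.05,.03,-.08,.08,.088,.105))
rep("short",sel(.1,.16,-.1,.1,.028,.04))
rep("mark",sel(-.12,-.02,-.16,-.1,.044,.056))
rep("jptr",sel(-.04,.02,-.14,-.08,.025,.045))
E
```

```text
table z 0.3765065541615528 plate z 0.013126688471060965
((517.41357421875, -33.88226318359375), (250.25399780273438, 329.62127685546875), 4.149584770202637) [[ 0.3807  0.1214]
 [ 0.4045 -0.2073]
 [ 0.6541 -0.1892]
 [ 0.6303  0.1396]]
yaw 0.0724239168306483 origin [ 0.52738736 -0.03315866]
fence 580 [ 0.06   -0.1486  0.045 ] [ 0.119  -0.0508  0.0531] [ 0.1002 -0.0939  0.0503]
tall 94 [1.002e-01 1.000e-04 7.540e-02] [0.1439 0.0265 0.0951] [0.1357 0.02   0.0858]
fin 270 [ 0.0746 -0.015   0.0953] [1.000e-01 1.000e-04 1.082e-01] [ 0.087  -0.0071  0.1053]
ptr 182 [ 0.1012 -0.0915  0.052 ] [0.1373 0.0963 0.066 ] [ 0.1194 -0.0051  0.0567]
bar 1023 [ 0.0026 -0.0499  0.0928] [0.0169 0.0504 0.1008] [0.0099 0.0014 0.0974]
short 317 [ 0.1089 -0.0992  0.028 ] [0.1428 0.0995 0.0399] [ 0.1172 -0.0025  0.0342]
mark 27 [-0.0531 -0.137   0.0443] [-0.0479 -0.1306  0.053 ] [-0.0506 -0.1334  0.0497]
jptr 148 [ 0.0065 -0.1202  0.0334] [ 0.0138 -0.0803  0.0389] [ 0.01   -0.1008  0.0365]
```

```bash
cat >> h.py <<'E'
YAW=.0724;RJ=np.array([[np.cos(YAW),-np.sin(YAW)],[np.sin(YAW),np.cos(YAW)]])
O=np.array([.52738736,-.03315866])+RJ@[.0199,.0]
def W(x,y,z): return np.r_[O+RJ@[x,y],z]
def jc(P):
    J=P.copy();J[...,:2]=(P[...,:2]-O)@RJ;return J
def box(J,x0,x1,y0,y1,z0,z1): return J[(J[...,0]>x0)&(J[...,0]<x1)&(J[...,1]>y0)&(J[...,1]<y1)&(J[...,2]>z0)&(J[...,2]<z1)]
def rep(nm,q): print(nm,len(q),q.min(0).round(4),q.max(0).round(4),np.median(q,0).round(4)) if len(q) else print(nm,0)
E
python3 - <<'E'
from h import *
P,p,pose=cloud("w1");J=jc(P)
rep("tall",box(J,.1,.16,-.06,.06,.083,.1))
rep("tallside",box(J,.1,.16,.0,.06,.03,.08))
rep("fin",box(J,.03,.098,-.05,.04,.095,.115))
rep("ptr",box(J,.1,.16,-.025,.01,.052,.064))
rep("mark",box(J,-.1,-.04,-.16,-.1,.046,.056))
rep("short",box(J,.1,.16,-.06,-.01,.029,.04))
for y in (1,-1):
  for z in (.2,.079): print(inverse_kinematics(W(.07,-.007,z),down(YAW+y*np.pi/2)))
print(inverse_kinematics(W(-.072,0,.096),down(YAW)))
E
```

```text
tall 73 [0.1119 0.0142 0.083 ] [0.124  0.0265 0.0901] [0.1174 0.0204 0.0877]
tallside 94 [0.1114 0.0143 0.0308] [0.118  0.0263 0.0797] [0.1131 0.0207 0.0563]
fin 312 [ 0.0547 -0.015   0.0951] [8.450e-02 1.000e-04 1.082e-01] [ 0.0687 -0.0072  0.1057]
ptr 47 [ 0.1004 -0.0113  0.0598] [ 0.1117 -0.0033  0.0636] [ 0.1059 -0.0073  0.0615]
mark 22 [-0.073  -0.137   0.0473] [-0.0682 -0.1308  0.053 ] [-0.0712 -0.1335  0.0509]
short 64 [ 0.1115 -0.0338  0.0307] [ 0.1229 -0.0226  0.0373] [ 0.1168 -0.0283  0.0348]
[ 0.58199567  0.57334664 -0.85110269  1.69985133  0.47815661  1.08975825
  1.22565686]
[ 0.520885    0.70986275 -0.76594141  1.79022128  0.61614751  0.89752159
  1.11803461]
[ 0.24980112  0.45495661 -0.35675744  1.71935702  0.18338374  1.00014767
 -1.67151191]
[ 0.20442985  0.59471383 -0.2996088   1.80942965  0.23912415  0.77283469
 -1.71725913]
[ 0.45565023  0.43174882 -0.57105249  2.11662618  0.36411112  0.68818856
 -0.28642632]
```

```bash
python3 - <<'E'
from h import *
A=down(YAW+np.pi/2)
command_gripper(.05,30)
movep(W(.069,-.0072,.16),A)
move_l(W(.069,-.0072,.089))
jp=lambda:(RJ.T@(np.array(sense()["position"])[:2]-O)).round(4)
print(jp(),sense()["position"])
command_gripper(0.0,30)
s=sense();print("gap",s["finger_gap"],s["gripper_force"],s["wrist_force"])
y0=jp();move_l(W(.069,.0204,.089),feed=.05)
sleep(.3);s=sense();print(y0,jp(),s["wrist_force"],s["time_s"])
P,p,pose=look("w2");J=jc(cloud("w2")[0])
rep("tall",box(J,.1,.16,-.06,.06,.083,.1))
rep("ptr",box(J,.1,.16,-.04,.05,.052,.066))
E
```

```text
[ 0.0696 -0.007 ] [ 0.61718328 -0.03368275  0.08981128]
gap 0.013821615813236501 33.55286657810211 [-0.43928405  0.19812822  5.61786694]
[ 0.0697 -0.0073] [0.0697 0.0207] [-1.35729817 -0.31854293  5.12837601] 5.975
tall 0
ptr 6 [0.1149 0.0146 0.064 ] [0.1172 0.0262 0.0658] [0.1166 0.015  0.0654]
```

View pics/w2.png

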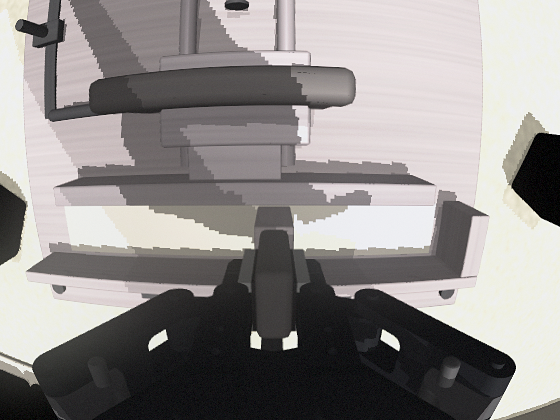

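The fin at (270,290) is held and moved along, but the gripper hides the post. I'll release, rise, check with a look, and re-measure the mark.

```bash
python3 - <<'E'
from h import *
command_gripper(.04)
move_l(W(.069,.0207,.16))
movep(W(.02,-.05,.27),down(YAW))
look("w3");J=jc(cloud("w3")[0])
rep("tall",box(J,.1,.16,-.06,.06,.083,.1))
rep("fin",box(J,.03,.098,-.05,.06,.095,.115))
rep("ptr",box(J,.1,.112,-.025,.06,.055,.064))
rep("bar",box(J,-.05,.03,-.08,.08,.092,.105))
rep("jptr",box(J,-.05,.02,-.14,-.08,.025,.045))
rep("mark",box(J,-.1,-.04,-.16,-.1,.047,.056))
print(sense()["time_s"])
E
```

```text
tall 125 [0.1119 0.015  0.0831] [0.1233 0.0257 0.0902] [0.1168 0.0206 0.088 ]
fin 525 [0.0551 0.0147 0.0965] [0.085  0.0283 0.108 ] [0.0691 0.0215 0.1056]
ptr 92 [0.1001 0.017  0.0574] [0.1119 0.0254 0.0637] [0.106  0.0212 0.0613]
bar 1664 [-0.017  -0.0501  0.0921] [-0.0025  0.05    0.1006] [-0.0095  0.0019  0.0977]
jptr 229 [-0.014  -0.1208  0.0323] [-0.0059 -0.0802  0.0392] [-0.0096 -0.0988  0.0365]
mark 40 [-0.0735 -0.1386  0.0472] [-0.0673 -0.1306  0.0522] [-0.0705 -0.1336  0.0513]
8.1667
```

View pics/w3.png

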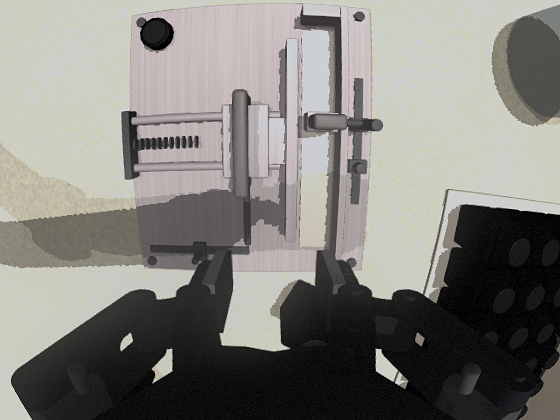

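The row stop's pointer (y≈0.021) lines up with the tall post (y≈0.0205), at about (375,124) in the picture. The jaw needs about 61 mm of pull. Next I'll grip the handle and pull.

```bash
python3 - <<'E'
from h import *
A=down(YAW)
movep(W(-.0097,0,.17),A)
command_gripper(.05,60)
move_l(W(-.0097,0,.096))
jp=lambda:(RJ.T@(np.array(sense()["position"])[:2]-O)).round(4)
command_gripper(0.0,60)
s=sense();y0=jp();print("gap",s["finger_gap"],s["gripper_force"],y0,s["wrist_force"])
move_l(W(-.0707,0,.096),feed=.05);sleep(.5)
s=sense();print(jp(),s["finger_gap"],s["gripper_force"],s["wrist_force"],s["time_s"])
look("w4");J=jc(cloud("w4")[0])
rep("bar",box(J,-.1,.03,-.08,.08,.092,.1))
rep("jptr",box(J,-.1,.02,-.125,-.08,.025,.043))
rep("mark",box(J,-.1,-.04,-.16,-.125,.047,.056))
p,d=camera("scene");cv2.imwrite("pics/s4.png",cv2.resize(p[160:310,180:360],(720,600),interpolation=cv2.INTER_CUBIC)[:,:,::-1])
E
```

```text
gap 0.012950711976559268 60.59280037879944 [-0.0113 -0.0001] [-6.15882297 -0.64742659  7.98341933]
[-0.0663 -0.0001] 0.013110058784813696 58.72231900691986 [10.7673871   0.32514821 -7.65413253] 11.8833
bar 6473 [-0.0848 -0.0326  0.092 ] [-0.0446  0.0503  0.1   ] [-0.0646  0.0142  0.0978]
jptr 0
mark 0
```

View pics/w4.png

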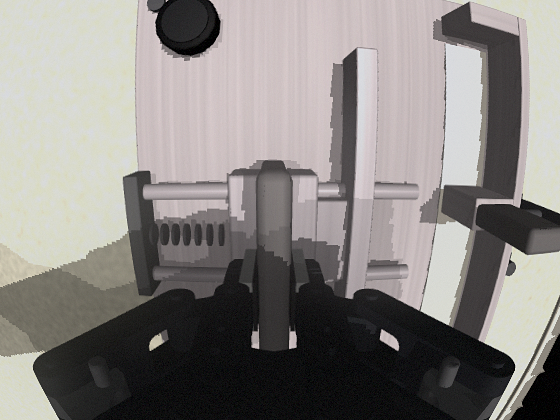

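The handle bar (column ≈273) is gripped and pulled, but the spring holds the arm about 4.5 mm short. I'll measure the bar from its free end and correct.

```bash
python3 - <<'E'
from h import *
jp=lambda:(RJ.T@(np.array(sense()["position"])[:2]-O)).round(4)
J=jc(cloud("w4")[0]);q=box(J,-.1,-.03,.03,.048,.093,.1);rep("bar",q)
move_l(W(-.0757,0,.096),feed=.03);sleep(.5)
s=sense();print(jp(),s["gripper_force"],s["wrist_force"],s["time_s"])
look("w5");J=jc(cloud("w5")[0]);rep("bar",box(J,-.1,-.03,.03,.048,.093,.1))
for n in("scene","top"):
    p,d=camera(n);c=camera_params(n)
    for nm,X in(("mark",W(-.0707,-.1335,.05)),("jptr exp",W(-.0707,-.12,.032))):
        v=c["K"]@(c["rotation"].T@(X-c["position"]));print(n,nm,(v[:2]/v[2]).round(1))
    if n=="scene": x0,y0=175,200
    else: x0,y0=270,180
    cv2.imwrite(f"pics/{n}5.png",cv2.resize(p[y0:y0+60,x0:x0+80],(800,600),interpolation=cv2.INTER_CUBIC)[:,:,::-1])
E
```

```text
bar 1696 [-0.0715  0.03    0.0933] [-0.0576  0.048   0.1   ] [-0.0646  0.0393  0.0978]
[-0.0711 -0.0001] 58.94253373146057 [ 9.64809886  1.08489731 -8.6455449 ] 12.8
bar 1697 [-0.0764  0.03    0.0933] [-0.0624  0.048   0.0998] [-0.0694  0.0393  0.0977]
scene mark [216.8 232.4]
scene jptr exp [221.6 233. ]
top mark [306.4 216. ]
top jptr exp [302.4 216.6]
```

View pics/scene5.png

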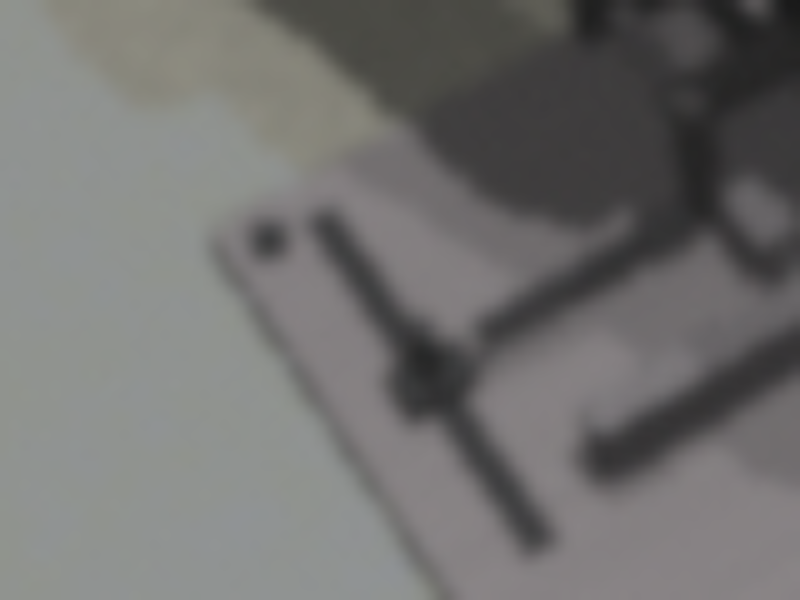

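The pointer tip at about (475,335) in the crop, pixel (222,233), lies where the aligned pose predicts, (221.6,233). I'll nudge it 1 mm and hand in.

```bash
python3 - <<'E'
from h import *
move_l(W(-.0767,0,.096),feed=.02);sleep(1)
s=sense();print((RJ.T@(np.array(s["position"])[:2]-O)).round(4),s["gripper_force"],np.abs(s["qd"]).max(),s["time_s"])
look("w6");J=jc(cloud("w6")[0]);rep("bar",box(J,-.1,-.03,.03,.048,.093,.1))
rep("fin",box(J,.055,.085,-.01,.05,.098,.115))
print(finish_job())
E
```

```text
[-0.0719 -0.0001] 58.88079822063446 0.0018516826247720608 14.2
bar 1689 [-0.0772  0.03    0.0931] [-0.0632  0.048   0.0999] [-0.0702  0.0393  0.0978]
fin 874 [0.055 0.015 0.098] [0.0799 0.029  0.1077] [0.0616 0.023  0.1053]
the job is handed in; nothing more can be done
None
```

I handed the job in at about 14 s: by camera measurement the row stop is within about 1 mm of the tall post and the jaw within about 1 mm of its mark, with the gripper still holding the handle at about 59 N; the hand-in returned no verdict.

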